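Build up the balance ballast on the optical table

TASK

Finish the ballast pile in the black saddle: turn the brass ingot over and bed it, narrow face down, fully down in the gap between the two grey ingots so that the layer is flush on top. Then lay the blue ingot, broad face down, crosswise over the middle of that layer so that it lies flat and centred. Set the ingots down rather than dropping them, keep the grey ingots in place and leave the clamp block, jar and screwdriver where they are.

Things in the scene. Friction and masses are not known exactly. Their poses are not given: they have to be found in the camera images.
- saddle: Black plate bolted to the table, 115 (own x) x 90 (own y) x 8 mm, with lips 14 mm high over the table along its +x and -x edges. Origin: centre of its underside. The grey ingots stand on it, lengths along own y, centres 32 mm either side of x = 0; the gap between (28 mm wide at the plate, 40 mm at the top) suits an upside-down ingot with 2 mm play a side.
- side_a_center (a point): Grey painted ingot standing in the saddle on the own -x side, broad face down. 62 mm long (own y), flat square ends, 34 mm high; section a trapezoid: broad face 36 mm, narrow face 24 mm wide, flanks sloping evenly. 0.5 kg. Point: its centre, half-way up; own z points from broad to narrow face.
- side_b_center (a point): Grey painted ingot standing in the saddle on the own +x side, broad face down. Same size and axes as the other grey ingot.
- brass_center (a point): Loose brass (yellow) ingot, starts broad face down on the table. 62 mm long (own y), flat square ends, 34 mm high; section a trapezoid: broad face 36 mm, narrow face 24 mm wide, flanks sloping evenly. 0.5 kg. Point: its centre, half-way up; own z points from broad to narrow face. It also rests on a flank: 100 degrees roll from the broad face, 80 more to the narrow.
- blue_center (a point): Loose blue painted ingot, starts broad face down on the table. 62 mm long (own y), flat square ends, 34 mm high; section a trapezoid: broad face 36 mm, narrow face 24 mm wide, flanks sloping evenly. 0.5 kg. Point: its centre, half-way up; own z points from broad to narrow face.
- clamp: Bystander: black clamp block with a hexagon bolt, 36 x 60 mm, 51 mm high; origin at the centre of its underside.
- jar: Bystander: amber jar, 44 mm across, 65 mm high; origin at the centre of its underside.
- driver: Bystander: screwdriver with red handle lying on the table, 160 mm long, along its own x.
Things that resemble listed ones, but are neither listed nor needed, are in the scene too. What is shaped like the part that bears brass_center but green is not meant.

How it is judged:
By the outcome, as a careful person would: the job done as asked, in the order asked, and still so for the second after the job is handed in, with the robot touching nothing.
It also fails if it takes over 72 s, if anything falls off the work surface, if the arm or the gripper's body presses on something with over 40 N, if the wrist force passes 120 N, or if a joint passes its speed limit or range.

ROBOT

A 6-joint arm with a two-finger parallel gripper is mounted at the origin on the work surface. World frame = base frame: x ahead of the robot, y to its left, z up, the work surface at z = 0. Lengths are in m, angles in degrees, forces in N, time in s.
With the tool pointing down it reaches from about 0.325 to 0.85 m from the base axis. Payload 15.5 kg.
Tool frame: the origin (TCP) lies midway between the tips of the shut fingers; the grasp point (between the pads) lies 19 mm behind it; y points along the fingers, x is the direction in which the jaws open and shut, and the axes are right-handed (so a half turn about y gives the same grasp; the last joint's range is limited). The gripper opens to 91 mm and grips with 3 to 60 N. Pads are 32 mm wide; open, the fingers measure 118 mm over their backs; the gripper's body (76 mm by 178 mm) begins 60 mm behind the grasp point.
Start: joints at [64.257, 28.281, 77.091, -0, 74.628, -5.472], TCP at [0.217, 0.586, 0.214] pointing down, gripper open.
Joint ranges: [-166.48, 166.48], [-47.26, 123.95], [12.59, 153.08], [-70.14, 250.14], [6.76, 159.57], [-176.63, 176.63]. Speed limits (degrees/s): [108.29, 108.29, 147.25, 172.46, 172.46, 172.46].

INTERFACE

Orientations are given as a 3x3 rotation matrix whose columns are the frame's x, y, z axes.
In Python, from bench import ctrl gives the robot as it stands. The module is installed in compiled form; this text tells all that it offers. Calls block until the motion is done:
- ctrl.goto(position, orientation): joint-space move of the TCP to a pose.
- ctrl.move_l(position, vel=0.15, ori=None, contact_N=None): straight line of the TCP; ori=None keeps the orientation; vel is the mean speed in m/s. With contact_N (N) it stops when the force on the tool has changed by that much, and returns True; else False.
- ctrl.movej(angles): joint-space move.
- ctrl.command_gripper(opening): opening from 0.0 (shut) to 1.0 (fully open); the grip force is fixed at half the most; returns when the fingers have stopped.
- ctrl.sleep(seconds).
- ctrl.ik(position, orientation): joint angles nearest the present ones, or None.
- ctrl.read_camera(name): name is "side" or "top" or "wrist"; returns the picture (420x560x3 uint8, blue, green, red); there is no depth.
- ctrl.camera_params(name): a dict with "fx", "fy", "cx", "cy" (pixels), "D" ([k1, k2, p1, p2, k3] as OpenCV has them; the pictures are not rectified), "pose" (4x4, takes a point from camera to world coordinates); the wrist camera has in their place "T_tool_cam" (4x4, takes a point from camera to tool coordinates, whose origin is the TCP and whose axes are the tool frame's). Camera axes: x right, y up, looking along -z (the intrinsics and any distortion apply to the point x, -y, -z); pixel columns grow to the right and rows downward; lengths in m; the calibration is good to about 2 mm. A picture is of the moment at which its call begins: read the wrist's pose just before it. camera_params takes no time and is no camera call.
A pose or a line that the arm cannot do raises ctrl.MotionError and nothing moves.
- ctrl.sign_off(): hands the job in, once; it reports no verdict.
Readings, each from a call of its own:
- ctrl.current_t(): time.
- ctrl.current_q(): joint angles.
- ctrl.current_dq(): joint speeds.
- ctrl.current_effort(): joint torques, N m.
- ctrl.current_tool_pos(): TCP position.
- ctrl.current_eef_rot(): TCP orientation.
- ctrl.current_contact_force(): force on the tool from outside, world axes, zero at the start.
- ctrl.current_wrist_torque(): the same for the moment, N m.
- ctrl.current_grip_width(): opening from 0.0 (shut) to 1.0 (fully open).
Only numpy, scipy, OpenCV 4.12 (cv2) and the standard library are available. Lean on these libraries where they do the work, as an engineer would, in place of code of your own. Each camera call takes 0.05 s, during which the arm holds its last target.

## Working session

There is one attempt and no reset: what is moved stays moved. The work goes in short steps, each a Python script; the robot and the scene stay as the last script left them, time stands still between calls to the robot, and variables do not carry over. Pictures are saved under pics/ and viewed, and the job is handed in when it is done.

```bash
mkdir -p pics; python3 - <<'E'
from bench import ctrl
import cv2
print(ctrl.current_t())
for n in ("side","top","wrist"):
    im=ctrl.read_camera(n); cv2.imwrite(f"pics/{n}0.png",im)
    p=ctrl.camera_params(n); print(n,p)
print(ctrl.current_tool_pos(),ctrl.current_eef_rot())
E
```

```text
0.0
side {'fx': 487.87126809787964, 'fy': 487.87126809787964, 'cx': 276.6667192402587, 'cy': 204.96304620174212, 'D': array([-0.09375034,  0.        ,  0.        ,  0.        ,  0.        ]), 'pose': array([[ 0.76538435,  0.43683895, -0.47260822,  0.01512083],
       [-0.64328039,  0.54144326, -0.54132202, -0.61101968],
       [ 0.01942   ,  0.71833901,  0.69542213,  0.82056618],
       [ 0.        ,  0.        ,  0.        ,  1.        ]])}
top {'fx': 380.9871335736697, 'fy': 380.9871335736697, 'cx': 277.5294191569684, 'cy': 208.37751725367968, 'D': array([-0.04109017,  0.        ,  0.        ,  0.        ,  0.        ]), 'pose': array([[-3.75280323e-03,  9.92976882e-01, -1.18249007e-01,
         4.81448674e-01],
       [-9.99632882e-01, -5.52092548e-04,  2.70886873e-02,
         7.39076147e-03],
       [ 2.68331559e-02,  1.18307254e-01,  9.92614414e-01,
         8.25349910e-01],
       [ 0.00000000e+00,  0.00000000e+00,  0.00000000e+00,
         1.00000000e+00]])}
wrist {'fx': 324.02531347593145, 'fy': 324.02531347593145, 'cx': 277.2566925476291, 'cy': 210.10589694963872, 'D': array([0.00646233, 0.        , 0.        , 0.        , 0.        ]), 'T_tool_cam': array([[ 9.99999932e-01,  3.68565274e-04,  7.52272437e-06,
         9.41271662e-04],
       [-8.98554291e-05,  2.63487427e-01, -9.64662826e-01,
        -1.69976565e-01],
       [-3.57523362e-04,  9.64662760e-01,  2.63487442e-01,
         7.34694229e-02],
       [ 0.00000000e+00,  0.00000000e+00,  0.00000000e+00,
         1.00000000e+00]])}
[0.21641494 0.58601166 0.2134648 ] [[ 3.46458560e-01 -3.84683082e-04 -9.38065199e-01]
 [ 9.38064791e-01 -8.77264333e-04  3.46458769e-01]
 [-9.56207969e-04 -9.99999541e-01  5.69219171e-05]]
```

View pics/top0.png

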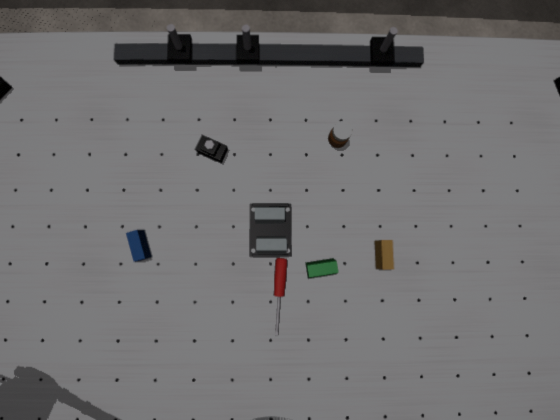

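View pics/side0.png

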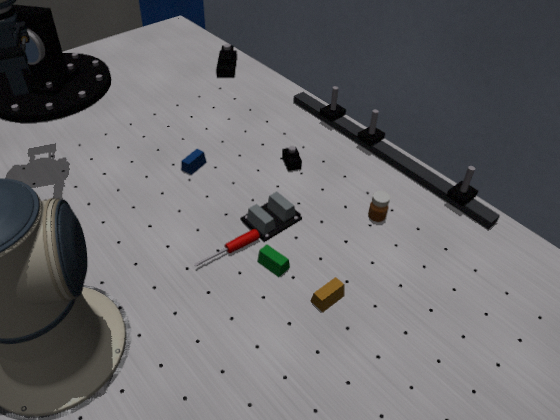

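View pics/wrist0.png

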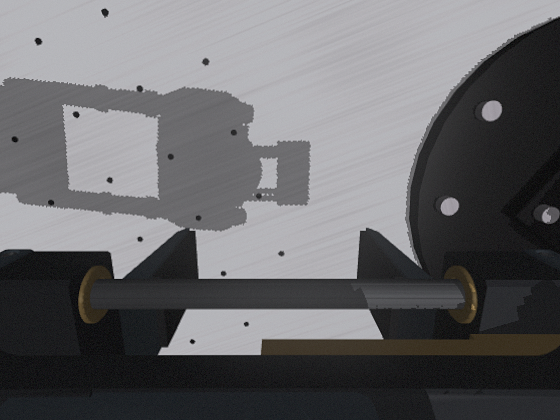

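```bash
cat > h.py <<'E'
from bench import ctrl
import numpy as np, cv2
def cam(name):
    p=ctrl.camera_params(name)
    K=np.array([[p['fx'],0,p['cx']],[0,p['fy'],p['cy']],[0,0,1]])
    if 'pose' in p: T=p['pose']
    else:
        B=np.eye(4);B[:3,:3]=ctrl.current_eef_rot();B[:3,3]=ctrl.current_tool_pos();T=B@p['T_tool_cam']
    return K,p['D'],T
def snap(name,fn=None):
    c=cam(name); im=ctrl.read_camera(name)
    if fn: cv2.imwrite('pics/'+fn,im)
    return im,c
def toplane(px,c,z):
    K,D,T=c
    u=cv2.undistortPoints(np.float64(px).reshape(-1,1,2),K,D).reshape(-1,2)
    d=np.c_[u[:,0],-u[:,1],-np.ones(len(u))]@T[:3,:3].T
    o=T[:3,3]; s=(z-o[2])/d[:,2]
    return o+s[:,None]*d
def proj(P,c):
    K,D,T=c
    q=(np.atleast_2d(P)-T[:3,3])@T[:3,:3]
    q=q*[1,-1,-1]
    return cv2.projectPoints(q,np.zeros(3),np.zeros(3),K,D)[0].reshape(-1,2)
def Rd(jaw_deg,tilt=0):
    """tool down, jaw x axis at jaw_deg in world xy, then tilted by tilt about jaw axis"""
    a=np.radians(jaw_deg); x=np.array([np.cos(a),np.sin(a),0]); y=np.array([0,0,-1.])
    R=np.c_[x,y,np.cross(x,y)]
    return cv2.Rodrigues(x*np.radians(tilt))[0]@R
E
python3 - <<'E'
from h import *
im=cv2.imread('pics/top0.png'); c=cam('top')
pts=dict(brass=(385,255),blue=(138,246),saddle=(270,230),green=(322,269),clamp=(212,149),jar=(340,137),drv1=(277,334),drv2=(281,260))
for k,v in pts.items(): print(k,toplane([v],c,0.03)[0].round(3))
hsv=cv2.cvtColor(im,cv2.COLOR_BGR2HSV)
for n,lo,hi,z in (('brass',(12,100,60),(25,255,255),.017),('blue',(105,100,40),(125,255,255),.017)):
    m=cv2.inRange(hsv,lo,hi);ct=max(cv2.findContours(m,0,2)[0],key=cv2.contourArea)
    b=cv2.boxPoints(cv2.minAreaRect(ct)); print(n,toplane(b,c,.02).round(3)[:,:2].tolist())
ctr={'brass':(.41,-.22),'blue':(.41,.28),'saddle':(.45,.015)}
for k,(x,y) in ctr.items():
  for j in range(-180,180,30):
    r=[]
    for t in (-50,-40,0,40,50):
        R=Rd(j,t); q=ctrl.ik(np.array([x,y,.1]),R); r.append(None if q is None else np.round(q).astype(int).tolist())
    print(k,j,r)
E
```

```text
brass [ 0.478 -0.239  0.03 ]
blue [0.498 0.275 0.03 ]
saddle [0.531 0.002 0.03 ]
green [ 0.45  -0.106  0.03 ]
clamp [0.704 0.125 0.03 ]
jar [ 0.732 -0.15   0.03 ]
drv1 [ 0.319 -0.012  0.03 ]
drv2 [ 0.468 -0.021  0.03 ]
brass [[0.509, -0.235], [0.509, -0.259], [0.448, -0.256], [0.448, -0.233]]
blue [[0.526, 0.305], [0.533, 0.282], [0.472, 0.263], [0.466, 0.286]]
brass -180 [[-55, 46, 86, 26, 92, 115], [-53, 41, 90, 23, 84, 117], [-36, 25, 107, 0, 48, 144], [-7, 32, 118, -64, 45, -134], None]
brass -150 [[-45, 50, 75, 12, 104, 103], [-44, 44, 80, 10, 94, 103], [-36, 25, 107, 0, 48, 114], [-16, 30, 134, 242, 30, -112], [-10, 40, 140, 230, 50, -90]]
brass -120 [[-34, 51, 70, -3, 108, 87], [-34, 46, 77, -2, 98, 87], [-36, 25, 107, 0, 48, 84], [-41, 32, 143, 168, 35, -88], None]
brass -90 [[-23, 50, 74, -18, 103, 71], [-24, 44, 79, -15, 93, 70], [-36, 25, 107, 0, 48, 54], [-62, 30, 136, 101, 35, -68], [-71, 42, 142, 112, 51, -95]]
brass -60 [[-13, 47, 84, -31, 90, 59], [-16, 41, 89, -28, 82, 56], [-36, 25, 107, 0, 48, 24], [-66, 32, 120, 57, 50, -52], [-72, 38, 121, 63, 57, -66]]
brass -30
[... 3786 characters left out ...]
23, 32, 120, -65, 45, 48], [-6, 24, 109, 0, 47, -36], [-24, 40, 92, 23, 83, -64], [-26, 45, 88, 25, 91, -66]]
saddle 60 [[22, 41, 142, 230, 52, 93], [15, 30, 136, 240, 32, 71], [-6, 24, 109, 0, 47, -66], [-14, 43, 83, 10, 93, -77], [-15, 49, 77, 12, 103, -78]]
saddle 90 [None, [-12, 33, 146, 168, 39, 90], [-6, 24, 109, 0, 47, -96], [-4, 45, 79, -2, 96, -93], [-4, 51, 73, -3, 107, -93]]
saddle 120 [[-43, 43, 145, 113, 53, 81], [-34, 31, 138, 102, 36, 108], [-6, 24, 109, 0, 47, -126], [6, 44, 82, -15, 92, -109], [7, 49, 76, -17, 102, -109]]
saddle 150 [[-44, 38, 123, 63, 57, 112], [-37, 31, 122, 57, 50, 126], [-6, 24, 109, 0, 47, -156], [15, 40, 91, -27, 81, -123], [18, 46, 86, -31, 89, -120]]
```

```bash
python3 - <<'E'
from h import *
B={'blue':(.498,.285),'saddle':(.53,.002),'brass':(.478,-.246)}
def view(x,y,j,fn):
    R=Rd(j); p=np.array([x,y,.17])-R[:,2]*.06
    ctrl.goto(p,R); im,c=snap('wrist',fn); np.savez('pics/'+fn+'.npz',K=c[0],D=c[1],T=c[2]); print(fn,ctrl.current_t())
view(*B['blue'],0,'w_blue.png')
view(*B['saddle'],0,'w_sad0.png')
view(*B['saddle'],-90,'w_sad90.png')
view(*B['brass'],0,'w_brass.png')
E
python3 -c "
import cv2,numpy as np
a=[cv2.resize(cv2.imread(f'pics/w_{n}.png'),(400,300)) for n in('blue','sad0','sad90','brass')]
cv2.imwrite('pics/m1.png',np.vstack([np.hstack(a[:2]),np.hstack(a[2:])]))"
```

```text
w_blue.png 1.8833
w_sad0.png 3.0333
w_sad90.png 4.6167
w_brass.png 6.5833
```

View pics/m1.png

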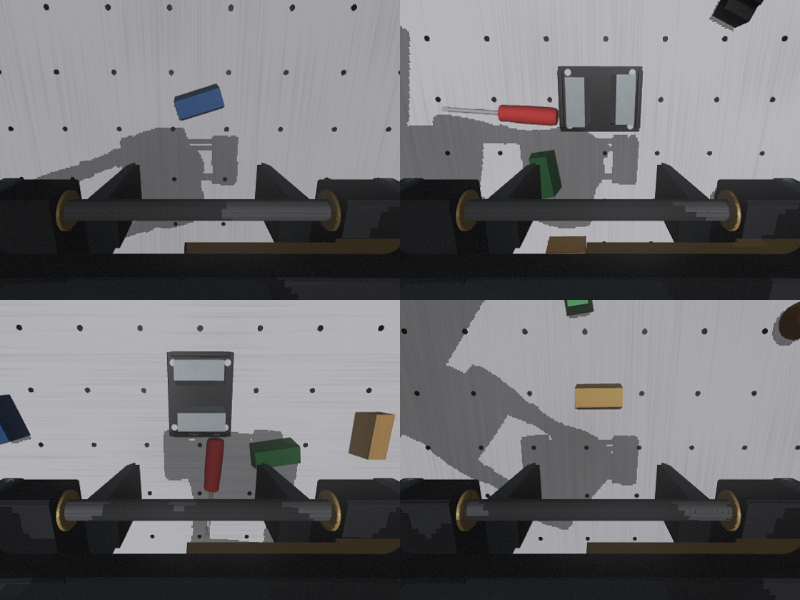

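The montage shows blue at full-image (275,142), the saddle with its two grey narrow tops at (245,145) and (315,140), and brass top at (278,135). Next I'll extract their faces.

```bash
cat > seg.py <<'E'
from h import *
def load(fn):
    n=np.load('pics/'+fn+'.npz'); return cv2.imread('pics/'+fn),(n['K'],n['D'],n['T'])
def rect(mask,c,z,amin=150):
    """list of (center,long dir deg,size) of blobs, on plane z"""
    o=[]
    for ct in cv2.findContours(mask,cv2.RETR_EXTERNAL,cv2.CHAIN_APPROX_NONE)[0]:
        if cv2.contourArea(ct)<amin: continue
        w=toplane(ct.reshape(-1,2),c,z)[:,:2]
        (cx,cy),(a,b),t=cv2.minAreaRect((w*1000).astype(np.float32))
        if a<b: a,b=b,a; t+=90
        o.append((round(cx/1000,4),round(cy/1000,4),round((t+90)%180-90,1),round(a,1),round(b,1),ct.reshape(-1,2).mean(0).round().tolist()))
    return o
def hsvmask(im,lo,hi): return cv2.inRange(cv2.cvtColor(im,cv2.COLOR_BGR2HSV),lo,hi)
E
python3 - <<'E'
from seg import *
for fn in('w_blue.png','w_sad0.png','w_sad90.png','w_brass.png'):
    im,c=load(fn); hs=cv2.cvtColor(im,cv2.COLOR_BGR2HSV)
    pts={'w_blue.png':[(275,142),(262,128),(285,155)],'w_sad0.png':[(245,145),(315,140),(280,140),(230,150),(262,150),(330,60)],'w_sad90.png':[(280,98),(280,170),(280,135),(330,40)],'w_brass.png':[(278,135),(278,149),(278,122)]}[fn]
    print(fn,[(p,hs[p[1],p[0]].tolist()) for p in pts])
a=[cv2.resize(cv2.imread(f'pics/w_{n}.png')[r0:r1,c0:c1],(400,300),interpolation=0) for n,r0,r1,c0,c1 in(('blue',105,180,230,330),('sad0',80,200,210,370),('sad90',60,195,210,390),('brass',105,180,230,330))]
cv2.imwrite('pics/m2.png',np.vstack([np.hstack(a[:2]),np.hstack(a[2:])]))
E
```

```text
w_blue.png [((275, 142), [110, 130, 116]), ((262, 128), [113, 6, 170]), ((285, 155), [110, 130, 118])]
w_sad0.png [((245, 145), [104, 19, 150]), ((315, 140), [101, 18, 157]), ((280, 140), [110, 12, 63]), ((230, 150), [120, 9, 59]), ((262, 150), [100, 12, 64]), ((330, 60), [114, 7, 185])]
w_sad90.png [((280, 98), [101, 13, 152]), ((280, 170), [97, 16, 144]), ((280, 135), [150, 4, 65]), ((330, 40), [130, 4, 178])]
w_brass.png [((278, 135), [19, 117, 163]), ((278, 149), [18, 120, 145]), ((278, 122), [14, 75, 71])]
```

View pics/m2.png

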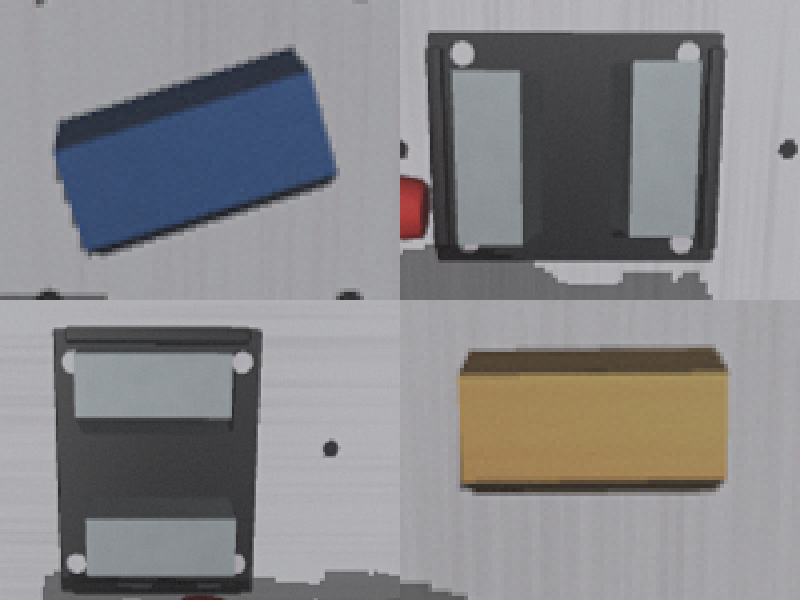

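```bash
python3 - <<'E'
from seg import *
im,c=load('w_blue.png'); print('blue',rect(hsvmask(im,(100,80,85),(125,255,255)),c,.034))
im,c=load('w_brass.png'); print('brass',rect(hsvmask(im,(10,80,110),(25,255,255)),c,.034))
for f in('w_sad0.png','w_sad90.png'):
    im,c=load(f); im=im.copy()
    pc=proj([[.53,.002,.02]],c)[0]; m=hsvmask(im,(60,8,115),(140,60,175))
    m0=hsvmask(im,(0,0,0),(180,60,105)); 
    lim=np.zeros_like(m); x,y=pc.astype(int); lim[y-50:y+52,x-55:x+55]=255
    m=cv2.morphologyEx(m&lim,cv2.MORPH_OPEN,np.ones((9,9))); cv2.imwrite('pics/mm_'+f,m)
    print(f,rect(m,c,.042))
E
```

```text
blue [(0.4999, 0.2796, 17.3, 61.3, 24.3, [279.0, 145.0])]
brass [(0.4799, -0.2441, -0.0, 61.4, 24.3, [278.0, 136.0])]
w_sad0.png [(0.5018, -0.001, 90.0, 61.1, 23.9, [245.0, 142.0]), (0.5654, 0.002, 89.9, 61.6, 23.9, [315.0, 139.0])]
w_sad90.png [(0.502, -0.0016, -89.9, 61.5, 23.1, [282.0, 171.0]), (0.5636, 0.0022, -89.9, 61.6, 19.8, [278.0, 100.0])]
```

```bash
python3 - <<'E'
from h import *
for nm,(x,y),js,ts in (('pick',(.48,-.244),(0,180),(50,55,45)),('P',(.46,-.33),range(-60,21,10),(-50,40,-40,0)),('P2',(.5,-.33),range(-60,21,10),(-50,40,-40,0))):
  for j in js:
    print(nm,j,[(t,None if (q:=ctrl.ik(np.array([x,y,.02]),Rd(j,t))) is None else np.round(q).astype(int).tolist()) for t in ts])
E
```

```text
pick 0 [(50, [-52, 56, 76, 28, 91, -63]), (55, [-53, 59, 74, 30, 96, -63]), (45, [-51, 53, 79, 27, 86, -62])]
pick 180 [(50, None), (55, None), (45, None)]
P -60 [(-50, [-20, 57, 73, -36, 88, 54]), (40, [-66, 45, 105, 55, 51, -50]), (-40, [-23, 52, 78, -32, 79, 51]), (0, [-42, 38, 96, 0, 46, 18])]
P -50 [(-50, [-18, 55, 79, -41, 81, 52]), (40, [-65, 46, 99, 47, 58, -49]), (-40, [-21, 50, 83, -36, 73, 48]), (0, [-42, 38, 96, 0, 46, 8])]
P -40 [(-50, [-16, 53, 86, -47, 74, 51]), (40, [-64, 47, 93, 41, 65, -50]), (-40, [-20, 49, 89, -41, 66, 45]), (0, [-42, 38, 96, 0, 46, -2])]
P -30 [(-50, [-15, 52, 92, -54, 66, 52]), (40, [-62, 49, 88, 35, 71, -52]), (-40, [-19, 47, 94, -48, 59, 44]), (0, [-42, 38, 96, 0, 46, -12])]
P -20 [(-50, [-14, 50, 99, -62, 59, 54]), (40, [-60, 50, 82, 30, 77, -55]), (-40, [-18, 46, 100, -55, 52, 44]), (0, [-42, 38, 96, 0, 46, -22])]
P -10 [(-50, None), (40, [-58, 52, 77, 26, 83, -58]), (-40, [-19, 44, 106, -65, 44, 45]), (0, [-42, 38, 96, 0, 46, -32])]
P 0 [(-50, None), (40, [-55, 53, 73, 22, 88, -63]), (-40, None), (0, [-42, 38, 96, 0, 46, -42])]
P 10 [(-50, 
[... 711 characters left out ...]
, 50, 84, 36, 72, -49]), (-40, [-18, 49, 88, -45, 62, 41]), (0, [-39, 40, 91, 0, 49, -9])]
P2 -20 [(-50, [-13, 52, 93, -59, 62, 49]), (40, [-57, 52, 79, 32, 79, -52]), (-40, [-17, 47, 94, -52, 55, 40]), (0, [-39, 40, 91, 0, 49, -19])]
P2 -10 [(-50, [-13, 50, 100, -69, 55, 53]), (40, [-55, 53, 73, 27, 85, -55]), (-40, [-17, 46, 100, -60, 47, 40]), (0, [-39, 40, 91, 0, 49, -29])]
P2 0 [(-50, None), (40, [-53, 55, 68, 23, 90, -59]), (-40, None), (0, [-39, 40, 91, 0, 49, -39])]
P2 10 [(-50, None), (40, [-50, 57, 64, 19, 95, -64]), (-40, None), (0, [-39, 40, 91, 0, 49, -49])]
P2 20 [(-50, [-19, 49, 120, 240, 44, 77]), (40, [-48, 58, 60, 14, 100, -70]), (-40, None), (0, [-39, 40, 91, 0, 49, -59])]
```

```bash
cat >> h.py <<'E'
UP=np.array([0,0,1.])
def grasp(ctr,j,t,d,back=.08,e=0.):
    R=Rd(j,t); p=np.asarray(ctr)+R[:,1]*d+R[:,2]*e
    ctrl.goto(p-R[:,1]*back,R); ctrl.command_gripper(1.0)
    hit=ctrl.move_l(p,vel=.12,contact_N=8)
    ctrl.command_gripper(0.0)
    print('grasp hit',hit,'w',ctrl.current_grip_width()*91,'t',ctrl.current_t(),'err',((ctrl.current_tool_pos()-p)*1000).round(1))
def lower(p,R,h=.02,over=.002,N=4):
    ctrl.move_l(np.asarray(p)+UP*h,vel=.15)
    r=ctrl.move_l(np.asarray(p)-UP*over,vel=.02,contact_N=N)
    print('lower hit',r,'dz mm',((ctrl.current_tool_pos()-p)*1000).round(1),'F',ctrl.current_contact_force().round(1),'t',ctrl.current_t())
E
python3 - <<'E'
from h import *
c=np.array([.4799,-.2441,.017])
grasp(c,0,50,0.)
p=ctrl.current_tool_pos(); ctrl.move_l(p+UP*.1,vel=.2)
print('w',ctrl.current_grip_width()*91,'F',ctrl.current_contact_force())
snap('side','s1.png'); snap('top','t1.png')
E
```

```text
grasp hit False w 61.630890719641094 t 8.975 err [-0.1 -0.2  0.1]
w 61.27029084053851 F [ 0.69010441 -0.35761648 -5.25030456]
```

View pics/s1.png

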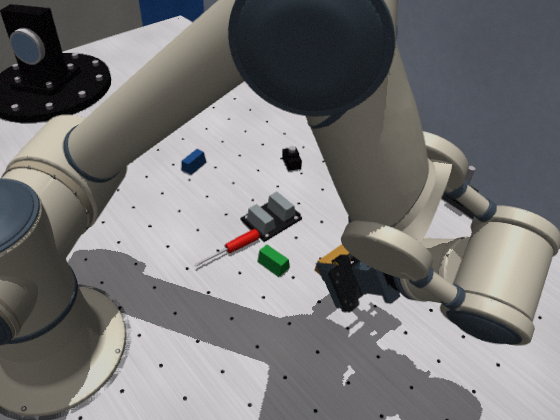

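The side view shows the brass lifted between the fingers at about (335,258), with other objects untouched. Next is the roll onto the flank.

```bash
python3 - <<'E'
from h import *
c=np.array([.48,-.34,.0148]); R=Rd(-40,-50)
ctrl.goto(c+UP*.12,R); print(ctrl.current_t())
lower(c,R,h=.012,over=.003,N=3)
ctrl.command_gripper(1.0)
snap('side','s2.png')
p=ctrl.current_tool_pos(); ctrl.move_l(p-R[:,1]*.1,vel=.25)
# look with wrist
Rv=Rd(-40); ctrl.goto(np.array([.48,-.34,.17])-Rv[:,2]*.06,Rv); im,cc=snap('wrist','w2.png'); np.savez('pics/w2.png.npz',K=cc[0],D=cc[1],T=cc[2]); print(ctrl.current_t())
E
```

```text
11.3167
lower hit True dz mm [-0.1  0.  -0.5] F [0.4 1.4 4.4] t 12.7917
15.05
```

View pics/w2.png

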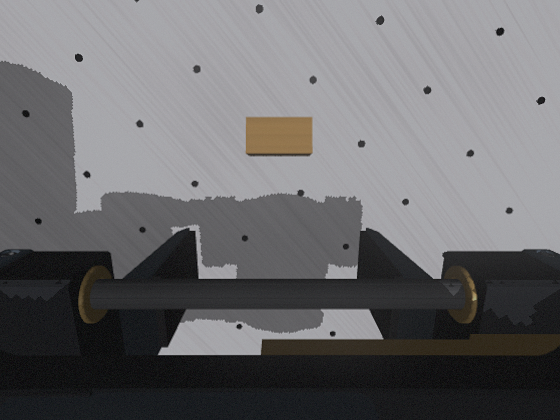

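View pics/s2.png

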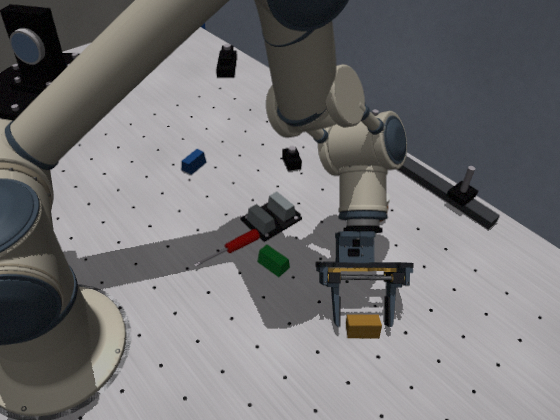

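The wrist view shows the brass on its flank, squarely aligned, at x 246–312, y 117–155. I'll check its position, then roll it the remaining 80°.

```bash
python3 - <<'E'
from seg import *
im,c=load('w2.png'); print(rect(hsvmask(im,(10,80,90),(25,255,255)),c,.029))
ctr=np.array([.48,-.34,.0148]); 
d=.002
grasp(ctr,-40,40,d)
p=ctrl.current_tool_pos(); ctrl.move_l(p+UP*.1,vel=.2)
R=Rd(-40,-40); e=np.array([.48,-.34,.017])+R[:,1]*d
ctrl.goto(e+UP*.08,R)
print('w',ctrl.current_grip_width()*91,'F',ctrl.current_contact_force().round(1))
lower(e,R,h=.012,over=.003,N=3)
ctrl.command_gripper(1.0)
p=ctrl.current_tool_pos(); ctrl.move_l(p-R[:,1]*.1,vel=.25)
Rv=Rd(-40); ctrl.goto(np.array([.48,-.34,.17])-Rv[:,2]*.06,Rv); im,cc=snap('wrist','w3.png'); np.savez('pics/w3.png.npz',K=cc[0],D=cc[1],T=cc[2]); print(ctrl.current_t())
snap('side','s3.png')
print(rect(hsvmask(im,(10,80,90),(25,255,255)),cc,.034))
E
```

```text
[(0.4823, -0.3377, -40.0, 61.4, 32.7, [278.0, 135.0])]
grasp hit False w 61.69249509639785 t 17.35 err [-0.  -0.2  0.2]
w 61.74723020961126 F [ 0.7 -0.1 -4.6]
lower hit True dz mm [0.1 0.  0.2] F [1.3 1.  5.2] t 20.4917
22.6
[(0.481, -0.3396, -40.1, 61.3, 35.0, [279.0, 137.0])]
```

View pics/w3.png

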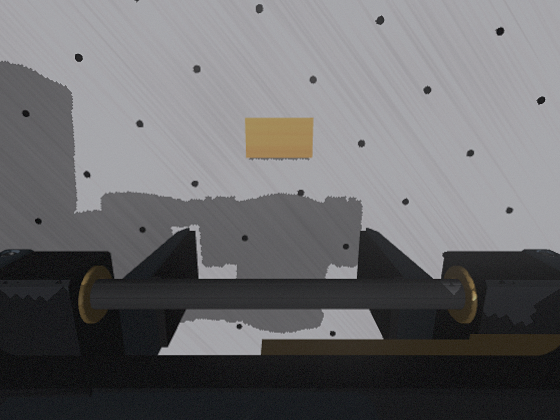

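View pics/s3.png

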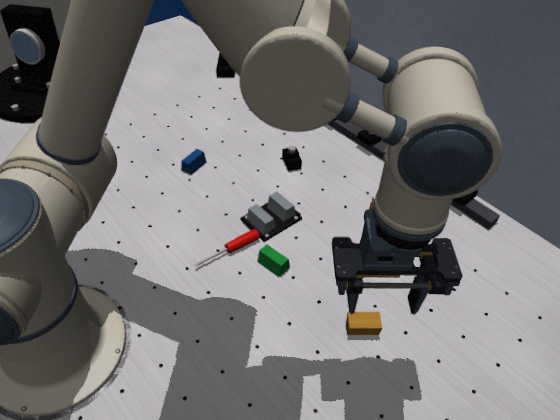

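Broad face is now up (61×35 mm at pixel 279,137), so the ingot is upside down as wanted. It also shows the wrist camera reads about +1 mm along tool z and +0.5 mm along the jaw. I'll measure the plate outline, then regrasp and place.

```bash
python3 - <<'E'
from seg import *
for f in('w_sad0.png','w_sad90.png'):
    im,c=load(f)
    g=cv2.cvtColor(im,cv2.COLOR_BGR2GRAY); m=cv2.inRange(g,0,95)
    pc=proj([[.533,.0,.01]],c)[0].astype(int); lim=np.zeros_like(m); x,y=pc; lim[y-60:y+60,x-60:x+60]=255
    m=cv2.morphologyEx(m&lim,cv2.MORPH_CLOSE,np.ones((3,3))); print(rect(m,c,.011,2000))
ctr=np.array([.48,-.34,.017])
grasp(ctr,-40,0,-.003,back=.06)
p=ctrl.current_tool_pos(); ctrl.move_l(p+UP*.12,vel=.2)
print('w',ctrl.current_grip_width()*91,'F',ctrl.current_contact_force().round(1))
R=Rd(-90); T=np.array([.533,-.0005,.025+.003])
ctrl.goto(T+UP*.09,R); snap('wrist','w4.png'); snap('side','s4.png');snap('top','t4.png')
print(ctrl.current_t(),ctrl.current_tool_pos())
E
python3 -c "
import cv2,numpy as np
a=cv2.imread('pics/s4.png')[120:300,180:420];b=cv2.imread('pics/w4.png')
cv2.imwrite('pics/m4.png',np.hstack([cv2.resize(a,(400,300)),cv2.resize(b,(400,300))]))"
```

```text
[(0.5313, 0.0002, 0.0, 119.1, 88.3, [277.0, 138.0])]
[(0.5315, 0.0001, 0.1, 114.7, 89.0, [280.0, 132.0])]
grasp hit False w 61.77637275069724 t 24.5833 err [ 0.1 -0.1  0.3]
w 61.30777976037964 F [-0.6  0.  -5.5]
26.8583 [ 0.53308677 -0.00130001  0.11789165]
```

View pics/m4.png

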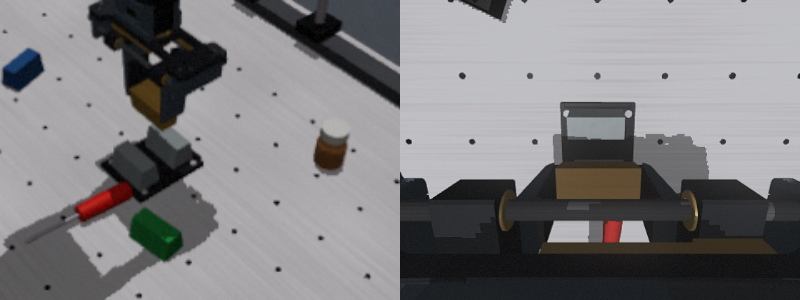

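The held brass hangs broad face up above the gap, which shows at wrist-image (pixel) about (600,125) in the montage, and nothing is disturbed. Lowering now.

```bash
python3 - <<'E'
from h import *
T=np.array([.533,-.0005,.028])
ctrl.move_l(T+UP*.03,vel=.12)
print(ctrl.current_tool_pos().round(4),ctrl.current_contact_force().round(1))
r=ctrl.move_l(T-UP*.002,vel=.015,contact_N=3)
print(r,((ctrl.current_tool_pos()-T)*1000).round(2),ctrl.current_contact_force().round(1),ctrl.current_wrist_torque().round(2),ctrl.current_t())
snap('side','s5.png')
E
python3 -c "
import cv2
a=cv2.imread('pics/s5.png')[150:280,200:380];cv2.imwrite('pics/m5.png',cv2.resize(a,(720,520),interpolation=2))"
```

```text
[ 0.5333 -0.0007  0.0583] [ 0.5  0.3 -3.6]
True [0.04 0.   0.3 ] [-1.4  0.4  8.2] [-0.06  0.3  -0.02] 29.2667
```

View pics/m5.png

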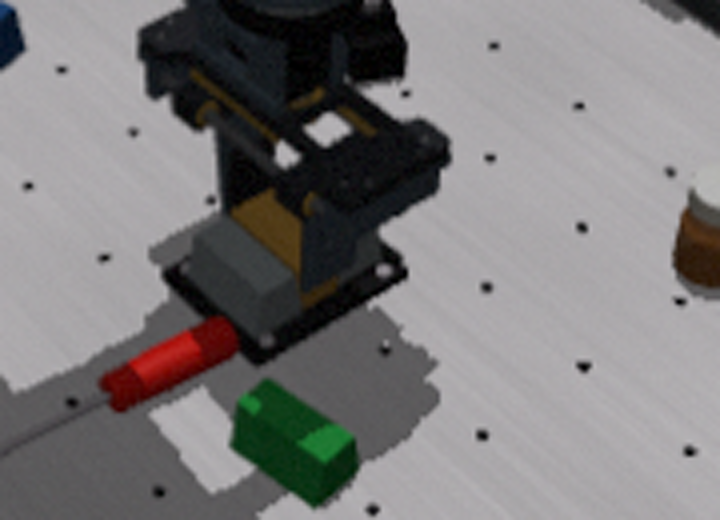

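Contact came at dz = 0.3 mm, which matches the grasp-height error, so it is at full depth. The side view shows the brass between the greys at about (270,235). I'll release and look.

```bash
python3 - <<'E'
from seg import *
ctrl.command_gripper(1.0)
p=ctrl.current_tool_pos(); ctrl.move_l(p+UP*.12,vel=.2)
R=Rd(0); ctrl.goto(np.array([.533,0,.17])-R[:,2]*.06,R)
im,c=snap('wrist','w6.png'); np.savez('pics/w6.png.npz',K=c[0],D=c[1],T=c[2]); snap('side','s6.png'); print(ctrl.current_t())
print('brass',rect(hsvmask(im,(10,80,90),(25,255,255)),c,.042))
m=hsvmask(im,(60,8,115),(140,60,175)); lim=np.zeros_like(m); x,y=proj([[.533,0,.02]],c)[0].astype(int); lim[y-50:y+52,x-55:x+55]=255
print('grey',rect(cv2.morphologyEx(m&lim,cv2.MORPH_OPEN,np.ones((9,9))),c,.042))
a=cv2.imread('pics/s6.png')[160:250,220:340]; b=im[80:200,200:360]
cv2.imwrite('pics/m6.png',np.hstack([cv2.resize(a,(400,300)),cv2.resize(b,(400,300))]))
E
```

```text
32.3417
brass [(0.534, -0.0, 89.9, 61.4, 36.5, [278.0, 138.0])]
grey [(0.5017, -0.0013, 89.9, 60.6, 23.6, [242.0, 139.0]), (0.5654, 0.0026, 89.9, 61.1, 23.9, [312.0, 135.0])]
```

View pics/m6.png

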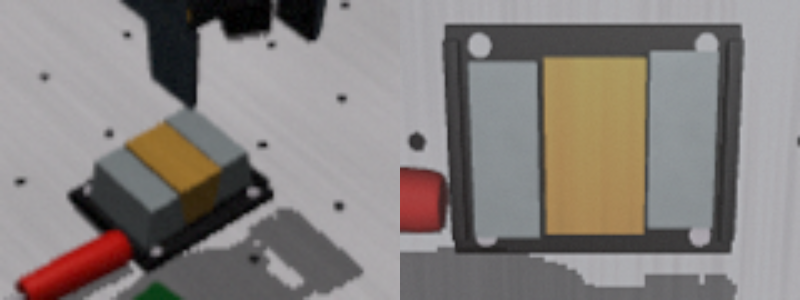

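The brass is flush between the greys (tops aligned, greys unmoved to within 0.6 mm). Now the blue ingot.

```bash
python3 - <<'E'
from h import *
d=.008
grasp([.4994,.2786,.017],17.3,0,d,back=.07)
p=ctrl.current_tool_pos(); ctrl.move_l(p+UP*.15,vel=.2)
print('w',ctrl.current_grip_width()*91,'F',ctrl.current_contact_force().round(1))
R=Rd(0); T=np.array([.5332,-.0006,.059-d])
ctrl.goto(T+UP*.1,R); print(ctrl.current_t())
ctrl.move_l(T+UP*.015,vel=.12)
r=ctrl.move_l(T-UP*.003,vel=.015,contact_N=3)
print(r,((ctrl.current_tool_pos()-T)*1000).round(2),ctrl.current_contact_force().round(1),ctrl.current_t())
snap('side','s7.png')
E
python3 -c "
import cv2
a=cv2.imread('pics/s7.png')[120:280,180:400];cv2.imwrite('pics/m7.png',cv2.resize(a,(715,520),interpolation=2))"
```

```text
grasp hit False w 61.57504136302231 t 35.175 err [0.  0.  0.3]
w 61.626940140851815 F [ 0.  -0.1 -6.6]
37.1667
True [-0.08  0.    0.23] [0.3 0.9 7. ] 38.9333
```

View pics/m7.png

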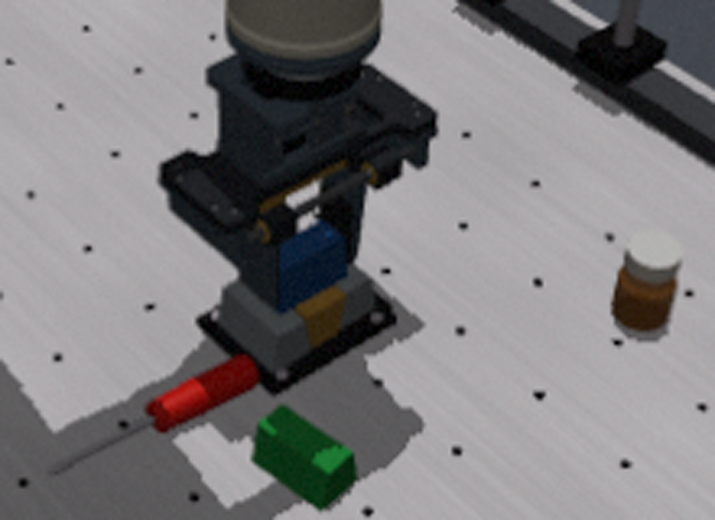

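The blue ingot touches the layer at the right height (dz 0.23 mm), lying crosswise at about (310,265). I'll release, back off and check.

```bash
python3 - <<'E'
from seg import *
ctrl.command_gripper(1.0)
p=ctrl.current_tool_pos(); ctrl.move_l(p+UP*.13,vel=.2)
R=Rd(0); ctrl.goto(np.array([.533,0,.2])-R[:,2]*.07,R)
im,c=snap('wrist','w8.png'); 
print('blue',rect(hsvmask(im,(100,80,85),(125,255,255)),c,.076))
m=hsvmask(im,(60,8,115),(140,60,175)); lim=np.zeros_like(m); x,y=proj([[.533,0,.02]],c)[0].astype(int); lim[y-50:y+52,x-55:x+55]=255
R=Rd(180); 
R=Rd(-90); ctrl.goto(np.array([.533,0,.2])-R[:,2]*.07,R)
im2,c2=snap('wrist','w8b.png'); print('blue',rect(hsvmask(im2,(100,80,85),(125,255,255)),c2,.076))
s,_=snap('side','s8.png'); t,_=snap('top','t8.png'); print(ctrl.current_t(),ctrl.current_contact_force())
cv2.imwrite('pics/m8.png',np.vstack([np.hstack([cv2.resize(im[70:210,190:376],(400,300)),cv2.resize(im2[70:210,190:376],(400,300))]),np.hstack([cv2.resize(s[140:290,200:400],(400,300)),cv2.resize(t,(400,300))])]))
E
```

```text
blue [(0.5341, 0.0007, -0.1, 61.7, 24.5, [278.0, 126.0])]
blue [(0.5342, 0.0007, 0.1, 60.3, 24.3, [278.0, 125.0])]
42.55 [-1.03208825  0.04620806 -0.47587104]
```

View pics/m8.png

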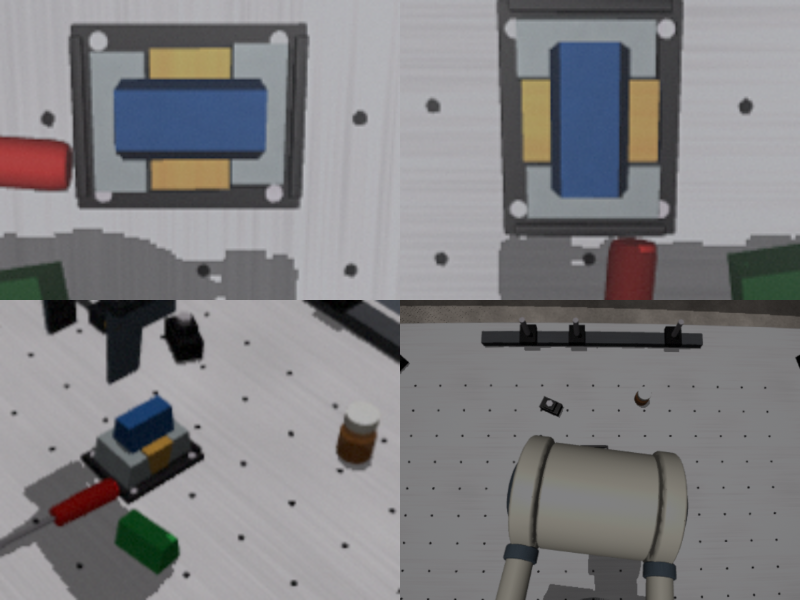

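The pictures show blue lying flat, crosswise and centred on the flush layer, with the bystanders where they were. Handing in.

```bash
python3 -c "
from bench import ctrl
ctrl.sign_off()"
```

```text
the job is handed in; nothing more can be done
```

The pile is finished and handed in at about 42.6 s of the 72 s allowed. I rolled the brass ingot over in two steps (100° onto its flank, then 80° onto its narrow face). I then lowered it into the gap between the greys and set the blue ingot crosswise on top.

- **Brass:** it touched down within about 0.3 mm of full depth. The pictures show its top flush with the greys.
- **Grey ingots:** after the brass went in they measured within about 0.6 mm of where they started. I did not measure them again after setting the blue down, but in the last pictures they look unchanged.
- **Blue:** its centre measured about 1 mm or less from the layer's middle and its yaw about 0.1°. Two wrist views agreed on this, and it looks flat.
- **Bystanders:** in the last pictures the clamp block, jar and screwdriver look to be where they were; I judged this by eye and did not measure it.
- **Disagreements:** the wrist camera read about 1 mm off along one tool axis, and I corrected for that. The saddle plate's outline gave an x centre about 2 mm from the greys' midpoint. I put this down to the screwdriver handle and shadow merging into the outline, and used the greys instead. The brass seating confirmed that choice.

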